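# Clear and peel the top specimen tray, present it over the light plate

## Task

Empty the top specimen tray: put the two vials in the square box and the forceps lying flat in the long box, leaving the tray nested meanwhile. Then peel that tray off the sticky stack by its upright lug, raising the lug corner about 5 cm while the opposite corner stays down in the stack, and only then lift it clear and hold it level, centred about 10 cm above the light plate. Finish while still holding it there in the gripper, and leave the other things on the bench where they are.

Things in the scene. Friction and masses are not known exactly. Their poses are not given: they have to be found in the camera images.
- stack: lower white trays, nested, fixed to the bench; origin at the bench, centre of the underside, z up, x along the long side. The top tray sits in it, origin 30 mm above this one, same axes. A 30 mm wide springy clip at the middle of each side grips the top tray by friction, roughly 3 N each, until that side has risen 7 mm: about 6 N to peel at the lug, 12 N straight up.
- top_tray: top tray of the stack, loose but clinging. White plastic, about 0.12 kg, rim 226 mm (x) by 170 mm (y) with a short downturned skirt, sloping walls, floor 184 x 128 mm and 2.5 mm thick, rim top 23 mm above the origin; origin at the centre of the floor underside, z up. The lug stands on its -x -y corner.
- lug (a point): middle of the top edge of the lug: an upright fin 10 mm thick, 30 mm long and 36 mm tall above the rim, standing on the top tray's corner at tray x -104, y -76 mm; its length runs along the tray's diagonal (36 degrees from the tray's x axis towards y), so it is pinched across that diagonal from above. This point is 59 mm above the tray's origin.
- far_corner (a point): the floor corner of the top tray diagonally opposite the lug, at its underside (tray x +92, y +64, z 0 mm)
- far_seat (a point): point of the fixed stack where far_corner sits while the tray is nested
- vial_a: a clear plastic sample vial with a white cap, diameter 24 mm, 52 mm tall, standing upright in the top tray; origin at the centre of its underside, z towards the cap
- vial_b: a second vial like vial_a
- forceps: short closed steel forceps, one rigid piece lying flat in the top tray: 95 mm long (x, tips at +x), 12 mm wide (y) at the middle, 10 mm high; origin at the middle of its underside, z up
- vial_box: square open white box for the vials, fixed: outside 108 x 108 mm, 40 mm high, walls and floor 4 mm; origin at the centre of the underside, z up
- tool_box: long open white box for the forceps, fixed: outside 90 mm (x) by 170 mm (y), 30 mm high, walls and floor 4 mm; origin at the centre of the underside, z up
- light_plate: grey square light plate with a round white window, fixed, 120 x 120 mm and 20 mm high; origin at the centre of the underside, z up
- petri: bystander: clear petri dish, 60 mm across, 14 mm high, on the bench; origin at its underside
- jar: bystander: small jar, 40 mm across, 50 mm high, on the bench; origin at its underside
- tape: bystander: roll of tape, 70 mm across, 24 mm high, lying on the bench; origin at its underside
- magnet: bystander: dark steel block 50 x 22 x 12 mm on the bench; origin at its underside
Things that resemble listed ones, but are neither listed nor needed, are in the scene too. Of the things that look like the forceps, the smallest one is meant.

How it is judged:
On the way, in this order (a step that is already met when the one before it is completed fails the run):
1. both vials in the square box and the forceps flat in the long box, released, the top tray still nested (x of vial_a in the frame of vial_box between -0.05 and 0.05 m and y of vial_a in the frame of vial_box between -0.05 and 0.05 m and z of each of vial_a, vial_b in the frame of vial_box below 0.03 m and x of vial_b in the frame of vial_box between -0.05 and 0.05 m and y of vial_b in the frame of vial_box between -0.05 and 0.05 m and x of forceps in the frame of tool_box between -0.041 and 0.041 m and y of forceps in the frame of tool_box between -0.07 and 0.07 m and z of forceps in the frame of tool_box below 0.018 m and angle between the z axis of forceps and the z axis of tool_box, either way round below 0.25 rad and contact force between each of vial_a, vial_b, forceps and the fingers below 0.05 N and linear speed of each of vial_a, vial_b, forceps below 0.03 m/s and distance between far_corner and far_seat below 0.006 m and angle between top_tray's own z axis and vertical below 0.05 rad), for 0.2 s.
2. the lug corner raised (tray tilted 7 degrees or more) with the opposite corner still down in the stack (angle between top_tray's own z axis and vertical above 0.12 rad and distance between far_corner and far_seat below 0.015 m and z of lug in the frame of stack above 0.111 m and contact force between top_tray and the fingers above 0.3 N), for 0.1 s.
At the end, for the whole second after the job is handed in: Gripper holds the tray still, level within 11 deg, centre within 40 mm of the plate centre, floor 50 to 180 mm above the plate, touching neither plate nor stack; both vials in the square box, forceps flat (14 deg) in the long box, released and at rest (horizontal distance between top_tray and light_plate below 0.04 m and z of top_tray in the frame of light_plate between 0.07 and 0.2 m and angle between top_tray's own z axis and vertical below 0.2 rad and contact force between top_tray and the fingers above 0.5 N and contact force between top_tray and light_plate below 0.05 N and contact force between top_tray and stack below 0.05 N and linear speed of each of top_tray, vial_a, vial_b, forceps below 0.03 m/s and x of vial_a in the frame of vial_box between -0.05 and 0.05 m and y of vial_a in the frame of vial_box between -0.05 and 0.05 m and z of each of vial_a, vial_b in the frame of vial_box below 0.03 m and x of vial_b in the frame of vial_box between -0.05 and 0.05 m and y of vial_b in the frame of vial_box between -0.05 and 0.05 m and x of forceps in the frame of tool_box between -0.041 and 0.041 m and y of forceps in the frame of tool_box between -0.07 and 0.07 m and z of forceps in the frame of tool_box below 0.018 m and angle between the z axis of forceps and the z axis of tool_box, either way round below 0.25 rad and contact force between each of vial_a, vial_b, forceps and the fingers below 0.05 N); the arm keeps its last pose, push and grip.
It fails at once if the petri dish, jar, tape or steel block moved more than 40 mm (distance of any of petri, jar, tape, magnet from where it was at the start of the episode above 0.04 m).
It fails at once if the tray lifted off the stack before it is emptied (distance between far_corner and far_seat above 0.03 m and not (x of vial_a in the frame of vial_box between -0.05 and 0.05 m and y of vial_a in the frame of vial_box between -0.05 and 0.05 m and z of each of vial_a, vial_b in the frame of vial_box below 0.03 m and x of vial_b in the frame of vial_box between -0.05 and 0.05 m and y of vial_b in the frame of vial_box between -0.05 and 0.05 m and x of forceps in the frame of tool_box between -0.041 and 0.041 m and y of forceps in the frame of tool_box between -0.07 and 0.07 m and z of forceps in the frame of tool_box below 0.018 m and angle between the z axis of forceps and the z axis of tool_box, either way round below 0.25 rad)).
It also fails if it takes over 72 s, if anything falls off the work surface, if the arm or the gripper's body presses on something with over 40 N, if the wrist force passes 120 N, or if a joint passes its speed limit or range.

## Robot

A 6-joint arm with a two-finger parallel gripper is mounted at the origin on the work surface. World frame = base frame: x ahead of the robot, y to its left, z up, the work surface at z = 0. Lengths are in m, angles in rad, forces in N, time in s.
With the tool pointing down it reaches from about 0.35 to 0.975 m from the base axis. Payload 4.9 kg.
Tool frame: the origin (TCP) lies at the very end of the fingers, on their centre line; the grasp point (between the pads) lies r.grip_point_offset behind it (r.grip_point_offset is the distance from the TCP to the grasp point, in m); z points along the fingers, y is the line along which they close (so a half turn about z gives the same grasp; the last joint's range is limited). The gripper opens to 85 mm and grips with 20 to 120 N. Pads are 22 mm wide; open, the fingers measure 114 mm over their backs; the gripper's body (76 mm by 85 mm) begins 54 mm behind the grasp point. The pads swing forward as they close: fully open they stand 13 mm farther back than shut.
Start: joints at [1.08, 0.053, 1.613, -0, 1.476, -0.119], TCP at [0.227, 0.582, 0.231] pointing down, gripper open.
Joint ranges: [-3.01, 3.01], [-1.01, 2.22], [0.06, 2.58], [-1.02, 4.17], [0.09, 2.62], [-3.14, 3.14]. Speed limits (rad/s): [2.57, 2.57, 3.14, 3.14, 3.14, 3.14].

## Interface

Orientations are given as a unit quaternion [w, x, y, z].
In Python, from station import r gives the robot as it stands.
- The arm moves only by the tool servo_tool, never from a script. Its argument "commands" is a list of rows, each a list of 7 numbers: the shift along the tool's x, y, z in mm, then the turn, a rotation vector about the tool's x, y, z in degrees, then the closure in counts, from 0 (fully open) to 255 (shut). In form: [[tx, ty, tz, rx, ry, rz, hand], ...]. A call has 1 to 20 rows; each row shifts and turns the commanded pose from where the row before left it, along the tool's axes as they then stand; what a row does not reach is not made up. A row lasts 1/8 s, in which the tool goes at most 62.5 mm and 10.7 degrees, less where a joint would pass 70% of its speed; a pose out of reach is approached as far as the arm can. A call with a gripper value outside its range is refused whole. The fingers move at their own pace and stop on an object; the grip force is fixed at half the most. Time passes only in rows, so rows that do not move let the fingers close. It gives the time, the measured TCP pose, the force, the opening and the grip force at its end, in the units of the state.
- r.read_state(): the state, without advancing time (a new reading comes with each control period).
- r.capture(name): name is "scene" or "top" or "wrist"; returns a dict with "img" (420x560x3 uint8, red, green, blue), "fx", "fy", "cx", "cy" (pixels), "D" ([k1, k2, p1, p2, k3] as OpenCV has them; the pictures are not rectified), "extrinsics" (4x4, takes a point from camera to world coordinates). Camera axes: x right, y down, z forward; pixel columns grow to the right and rows downward; lengths in m; the calibration is good to about 2 mm. A picture is of the moment at which its call begins. There is no depth.
- r.job_done(): hands the job in; it is judged then, once.
The state is a dict: "time_s": time; "joint_pos": joint angles; "dq": joint speeds; "effort": joint torques, N m; "tcp_pos": TCP position; "tcp_rot": TCP orientation; "ft_force": force on the tool from outside, world axes, zero at the start; "wrist_torque": the same for the moment, N m; "grip_width": finger opening in m; "finger_force": force on a finger pad.
Only numpy, scipy, OpenCV 4.12 (cv2) and the standard library are available. Lean on these libraries where they do the work, as an engineer would, in place of code of your own. Each camera call takes 0.05 s, during which the arm holds its last target. There are 200 camera calls.

## Working session

There is one attempt and no reset: what is moved stays moved. The work goes in short steps, Python scripts to look and compute and a tool call to move; the robot and the scene stay as the last step left them, time stands still between calls to the robot, and variables do not carry over. Pictures are saved under pics/ and viewed, at most 11 in all, crops included, and the job is handed in when it is done.

Besides the shell and the picture viewer there is one more tool, called after "Call:" in YAML: its name, and indented under it one key for each argument. servo_tool: Moves the arm, as the interface text tells. Its arguments: {"type":"object","properties":{"commands":{"type":"array","items":{"type":"array","items":{"type":"number"}}}},"required":["commands"]}

```bash
mkdir -p pics; ls; python3 - <<'E'
from station import r
import cv2,pickle
s=r.read_state();print(s,r.grip_point_offset)
for n in["scene","top"]:
    c=r.capture(n);pickle.dump(c,open(f'pics/{n}.pkl','wb'))
    print(n,c['fx'],c['D'],c['extrinsics'])
    cv2.imwrite(f'pics/{n}0.png',cv2.resize(c['img'][:,:,::-1],(800,600),interpolation=cv2.INTER_CUBIC))
E
```

```text
pics
{'time_s': 0.0, 'joint_pos': array([ 1.07998388e+00,  5.33457968e-02,  1.61423570e+00, -3.07699755e-05,
        1.47598413e+00, -1.19003974e-01]), 'dq': array([ 0.00070752,  0.00069516,  0.00040809, -0.00142749,  0.00200277,
        0.00029442]), 'effort': array([ 4.04828188e-04, -3.93681443e+01, -3.70176530e+01, -8.19133834e-05,
        6.91575115e-03, -1.98901887e-05]), 'tcp_pos': array([0.22679084, 0.581763  , 0.23010469]), 'tcp_rot': array([-2.81540965e-04,  1.84833727e-01,  9.82769312e-01, -9.45582551e-04]), 'ft_force': array([-0.22869945, -0.1305132 ,  0.14089139]), 'wrist_torque': array([-0.00286236, -0.02540318, -0.00333139]), 'finger_force': 0.0, 'grip_width': 0.08519172426169551} 0.0187
scene 453.90259448262947 [-0.02454721  0.          0.          0.          0.        ] [[-4.61084183e-01  6.78608530e-01 -5.71744557e-01  1.08727745e+00]
 [ 8.87355750e-01  3.53393816e-01 -2.96163105e-01  2.82975068e-01]
 [ 1.07218115e-03 -6.43896944e-01 -7.65111480e-01  8.03760543e-01]
 [ 0.00000000e+00  0.00000000e+00  0.00000000e+00  1.00000000e+00]]
top 536.6919389211703 [-0.04684667  0.          0.          0.          0.        ] [[ 0.01504311 -0.99747377  0.06942464  0.47500888]
 [-0.99984646 -0.01563022 -0.00792141  0.02601104]
 [ 0.00898652 -0.06929482 -0.99755575  1.35836772]
 [ 0.          0.          0.          1.        ]]
```

View pics/top0.png

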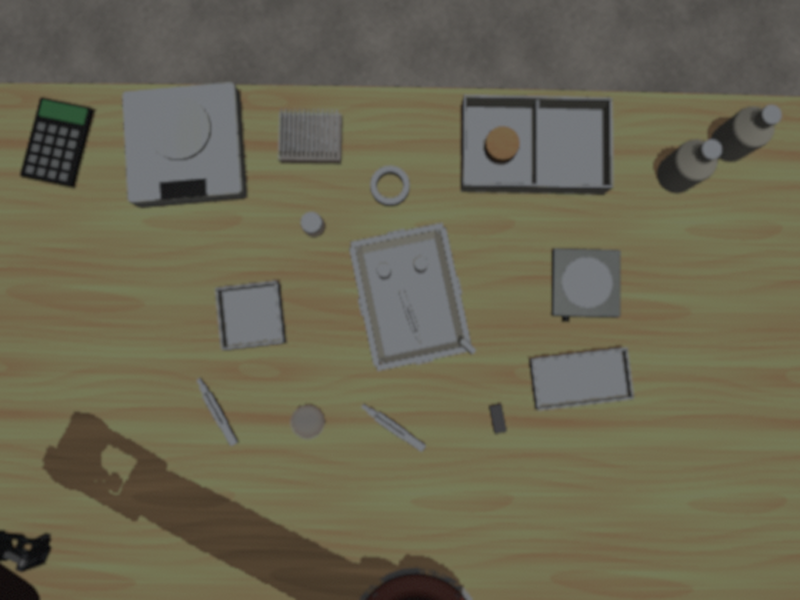

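View pics/scene0.png

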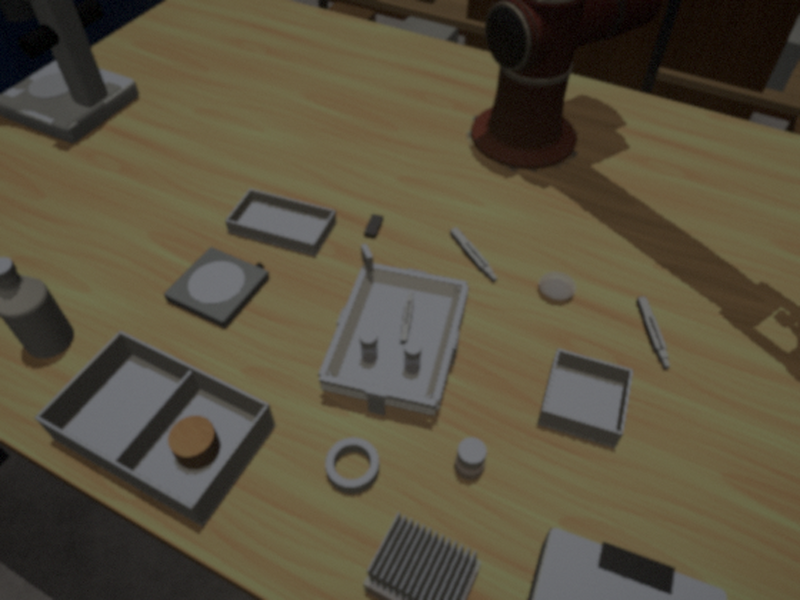

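The top view shows the tray centred near (411,297), with the vial caps near (385,270) and (421,263) and the forceps near (409,312). The lug is at (466,345), the vial box at (252,315), the tool box at (581,378) and the plate at (587,283). The scene view agrees. I'll enlarge the tray next.

```bash
cat > h.py <<'E'
import numpy as np,cv2,pickle
from scipy.spatial.transform import Rotation as R
def px2w(c,uv,z):
    K=np.array([[c['fx'],0,c['cx']],[0,c['fy'],c['cy']],[0,0,1]])
    n=cv2.undistortPoints(np.array(uv,float).reshape(-1,1,2),K,np.array(c['D']))[:,0]
    E=np.array(c['extrinsics']);d=np.c_[n,np.ones(len(n))]@E[:3,:3].T;o=E[:3,3]
    return o+d*((np.broadcast_to(z,len(n))-o[2])/d[:,2])[:,None]
def w2px(c,P):
    K=np.array([[c['fx'],0,c['cx']],[0,c['fy'],c['cy']],[0,0,1]]);E=np.linalg.inv(c['extrinsics'])
    return cv2.projectPoints(np.array(P,float).reshape(-1,1,3),cv2.Rodrigues(E[:3,:3])[0],E[:3,3],K,np.array(c['D']))[0][:,0]
def crop(c,u0,v0,w,h,s,name):
    i=c['img'][v0:v0+h,u0:u0+w,::-1]
    i=cv2.resize(i,None,fx=s,fy=s,interpolation=cv2.INTER_CUBIC)
    i=cv2.convertScaleAbs(i,alpha=255/max(1,np.percentile(i,99.5)))
    cv2.imwrite(name,i)
E
python3 - <<'E'
from h import *
c=pickle.load(open('pics/top.pkl','rb'))
crop(c,240,150,100,115,5,'pics/t1.png')
crop(c,145,170,310,130,2.5,'pics/t2.png')
E
```

```text
(no output)
```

View pics/t1.png

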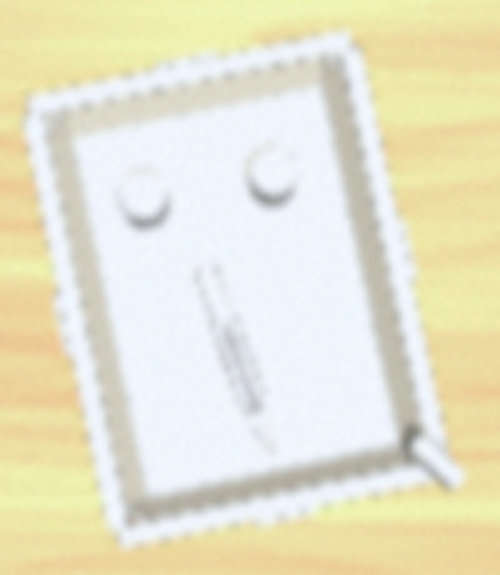

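View pics/t2.png

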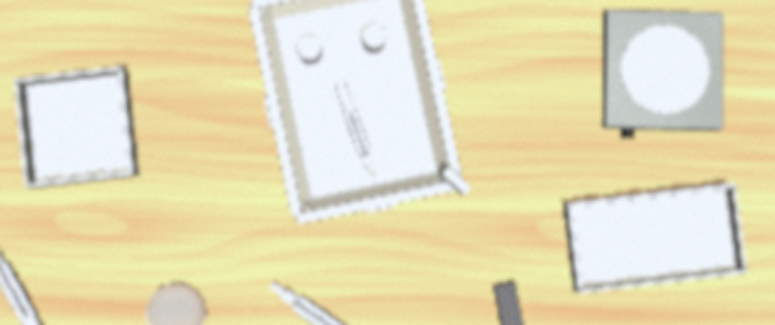

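The crops give these positions:
- **t1:** rim corners at (28,100), (352,35) and (122,543), caps at (146,192) and (272,172), forceps from (205,265) to (268,450), lug top from (415,435) to (462,482).
- **t2:** box and plate corners are clear.

I'll compute world poses from these.

```bash
python3 - <<'E'
from h import *
np.set_printoptions(precision=4,suppress=True)
c=pickle.load(open('pics/top.pkl','rb'))
f1=lambda p:np.array(p)/5-.4+[240,150]
f2=lambda p:np.array(p)/2.5-.3+[145,170]
rim=px2w(c,f1([(28,100),(352,35),(443,478),(122,543)]),.053)
ctr=(rim[1]+rim[3])/2;print('rim',rim,'ctr',ctr,rim.mean(0))
ax=(rim[1]-rim[2]+rim[0]-rim[3]);yaw=np.arctan2(ax[1],ax[0]);print('yaw',np.degrees(yaw),[np.linalg.norm(rim[i]-rim[i-1]) for i in range(4)])
cc=rim.mean(0);print('lug pred',R.from_euler('z',yaw).apply([-.104,-.076,0])+cc)
print('lug seen',px2w(c,f1([(415,435),(462,482)]),.089))
v=px2w(c,f1([(146,192),(272,172)]),.0845);print('vials',v)
f=px2w(c,f1([(205,265),(268,450)]),.038);print('forc',f,f.mean(0),np.degrees(np.arctan2(*(f[0]-f[1])[1::-1])))
for n,p,z in[('vb',[(17,80),(127,67),(138,175),(28,186)],.04),('tb',[(563,200),(735,182),(745,270),(575,291)],.03),('lp',[(603,10),(722,14),(722,130),(603,128)],.02)]:
    q=px2w(c,f2(p),z);d=q[0]-q[3]+q[1]-q[2];print(n,q.mean(0),'yaw',np.degrees(np.arctan2(d[1],d[0])),[np.linalg.norm(q[i]-q[i-1]).round(3) for i in range(4)])
s=pickle.load(open('pics/scene.pkl','rb'))
print('scene px of vials (800 img)',w2px(s,v)*800/560,'lug',w2px(s,px2w(c,f1([(438,458)]),.089))*800/560)
E
```

```text
rim [[ 0.676   0.1212  0.053 ]
 [ 0.7108 -0.0373  0.053 ]
 [ 0.494  -0.0842  0.053 ]
 [ 0.4601  0.0712  0.053 ]] ctr [0.5855 0.0169 0.053 ] [0.5852 0.0177 0.053 ]
yaw 12.623410776498153 [np.float64(0.2215705974577343), np.float64(0.16235681002357855), np.float64(0.221881277676514), np.float64(0.15909106100112524)]
lug pred [ 0.5004 -0.0792  0.053 ]
lug seen [[ 0.5136 -0.0677  0.089 ]
 [ 0.4917 -0.0902  0.089 ]]
vials [[0.6277 0.0617 0.0845]
 [0.6383 0.0017 0.0845]]
forc [[0.5975 0.0332 0.038 ]
 [0.5067 0.0008 0.038 ]] [0.5521 0.017  0.038 ] 19.64716312616902
vb [0.5492 0.2907 0.04  ] yaw 7.540676516828207 [np.float64(0.105), np.float64(0.109), np.float64(0.107), np.float64(0.109)]
tb [ 0.4507 -0.2812  0.03  ] yaw 7.172413468078675 [np.float64(0.09), np.float64(0.173), np.float64(0.088), np.float64(0.171)]
lp [ 0.6165 -0.2914  0.02  ] yaw -0.0838951352118872 [np.float64(0.119), np.float64(0.121), np.float64(0.118), np.float64(0.12)]
scene px of vials (800 img) [[410.9345 346.1998]
 [368.4502 335.2728]] lug [[365.7575 250.1679]]
```

```bash
cat >> h.py <<'E'
def plan(yaw_y,*targets):
    """turn needed (about tool z), then successive tool-frame shifts in mm, tool vertical"""
    from station import r
    s=r.read_state();q=R.from_quat(np.roll(s['tcp_rot'],-1))
    y=q.as_matrix()[:,1];cur=np.degrees(np.arctan2(y[1],y[0]))
    d=(yaw_y-cur+180)%360-180
    a=np.radians(yaw_y)
    # full tool-frame turn to exact vertical target
    T=np.array([[-np.sin(a)*-1,np.cos(a),0],[-np.cos(a),np.sin(a),0],[0,0,-1]])
    rv=(q.inv()*R.from_matrix(T)).as_rotvec(degrees=True)
    print('t',s['time_s'],'tcp',s['tcp_pos'].round(4),'yaw',cur.round(2),'width',s['grip_width'].round(4),'turn',rv.round(2))
    p=s['tcp_pos']
    for t in targets:
        print(' ->',t,'shift',(T.T@(np.array(t)-p)*1000).round(1));p=np.array(t)
E
python3 - <<'E'
from h import *
plan(12.6,(.6277,.0617,.13),(.6277,.0617,.049),(.6277,.0617,.16),(.546,.313,.16),(.546,.313,.0225))
E
```

```text
Traceback (most recent call last):
  File "h.py", line 25, in plan
    rv=(q.inv()*R.from_matrix(T)).as_rotvec(degrees=True)
                ~~~~~~~~~~~~~^^^
  File "scipy/spatial/transform/_rotation.pyx", line 1143, in scipy.spatial.transform._rotation.Rotation.from_matrix
ValueError: Non-positive determinant (left-handed or null coordinate frame) in rotation matrix 0: [[ 0.21814324  0.97591676  0.        ]
 [-0.97591676  0.21814324  0.        ]
 [ 0.          0.         -1.        ]].
```

```bash
sed -i 's/T=np.array.*/T=np.array([[-np.sin(a),np.cos(a),0],[np.cos(a),np.sin(a),0],[0,0,-1]])/' h.py
python3 - <<'E'
from h import *
plan(12.6,(.6277,.0617,.13),(.6277,.0617,.049),(.6277,.0617,.16),(.546,.313,.16),(.546,.313,.0225))
E
```

```text
Traceback (most recent call last):
  File "h.py", line 26, in plan
    print('t',s['time_s'],'tcp',s['tcp_pos'].round(4),'yaw',cur.round(2),'width',s['grip_width'].round(4),'turn',rv.round(2))
                                                                                 ^^^^^^^^^^^^^^^^^^^^^
AttributeError: 'float' object has no attribute 'round'
```

```bash
sed -i "s/s\['grip_width'\].round(4)/round(s['grip_width'],4)/" h.py
python3 - <<'E'
from h import *
plan(12.6,(.6277,.0617,.13),(.6277,.0617,.049),(.6277,.0617,.16),(.546,.313,.16),(.546,.313,.0225))
E
```

```text
t 0.1 tcp [0.2268 0.5818 0.2301] yaw 68.69 width 0.0855 turn [-1.100e-01  4.000e-02  5.609e+01]
 -> (0.6277, 0.0617, 0.13) shift [-595.   277.8  100.1]
 -> (0.6277, 0.0617, 0.049) shift [ 0.  0. 81.]
 -> (0.6277, 0.0617, 0.16) shift [   0.    0. -111.]
 -> (0.546, 0.313, 0.16) shift [263.1 -24.9   0. ]
 -> (0.546, 0.313, 0.0225) shift [  0.    0.  137.5]
```

Call:
servo_tool:
  commands:
    - [0,0,0,0,0,9.35,0]
    - [0,0,0,0,0,9.35,70]
    - [0,0,0,0,0,9.35,70]
    - [0,0,0,0,0,9.35,70]
    - [0,0,0,0,0,9.35,70]
    - [0,0,0,0,0,9.35,70]
    - [-45.8,21.4,4,0,0,0,70]
    - [-45.8,21.4,4,0,0,0,70]
    - [-45.8,21.4,4,0,0,0,70]
    - [-45.8,21.4,4,0,0,0,70]
    - [-45.8,21.4,4,0,0,0,70]
    - [-45.8,21.4,4,0,0,0,70]
    - [-45.8,21.4,4,0,0,0,70]
    - [-45.8,21.4,4,0,0,0,70]
    - [-45.8,21.4,4,0,0,0,70]
    - [-45.8,21.4,4,0,0,0,70]
    - [-45.8,21.4,4,0,0,0,70]
    - [-45.8,21.4,4,0,0,0,70]
    - [-45.4,21,4,0,0,0,70]
    - [0,0,0,0,0,0,70]

```text
time_s: 2.6
tcp_pos: [0.6287, 0.0594, 0.1781]
tcp_rot: [-0.001, 0.627, 0.779, -0.001]
ft_force: [-0.3, 0.2, 0.3]
grip_width: 0.0618
finger_force: 0.0
```

```bash
python3 - <<'E'
from h import *
from station import r
plan(12.6,(.6277,.0617,.13),(.6277,.0617,.049))
c=r.capture('wrist');pickle.dump(c,open('pics/w.pkl','wb'));crop(c,0,0,560,420,1.4,'pics/w1.png')
for n,z in((.6277,.0617),.0845),((.6383,.0017),.0845): print(w2px(c,[*n,z])*1.4)
print(w2px(c,[.5521,.017,.038])*1.4,w2px(c,[.5027,-.079,.089])*1.4)
E
```

```text
t 2.6 tcp [0.6287 0.0594 0.1781] yaw 12.36 width 0.0618 turn [-0.1  -0.   -0.24]
 -> (0.6277, 0.0617, 0.13) shift [ 2.4 -0.5 48.1]
 -> (0.6277, 0.0617, 0.049) shift [ 0.  0. 81.]
[[391.1437205  287.74210679]]
[[387.41898647 378.30131743]]
[[276.87299532 304.87520766]] [[169.73691322 443.61490482]]
```

View pics/w1.png

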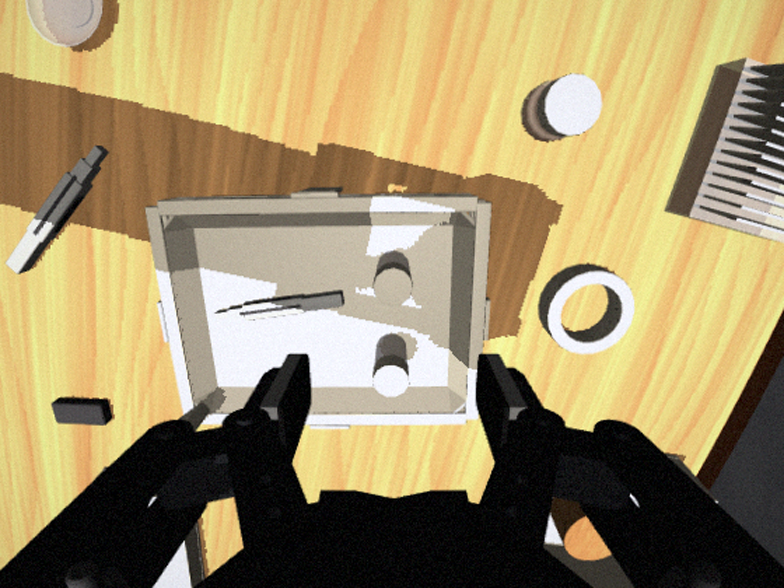

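The wrist view shows the caps at (393,290) and (391,380), and the forceps from (345,298) to (215,312) with the tips at the −x end. All are within about 2 mm of the estimates, so I'll grasp vial A.

Call:
servo_tool:
  commands:
    - [2.4,0.5,30,0,0,0,70]
    - [0,0,30,0,0,0,70]
    - [0,0,30,0,0,0,70]
    - [0,0,25,0,0,0,70]
    - [0,0,14,0,0,0,70]
    - [0,0,0,0,0,0,70]
    - [0,0,0,0,0,0,240]
    - [0,0,0,0,0,0,240]
    - [0,0,0,0,0,0,240]
    - [0,0,0,0,0,0,240]
    - [0,0,0,0,0,0,240]
    - [0,0,0,0,0,0,240]
    - [0,0,0,0,0,0,240]
    - [0,0,-20,0,0,0,240]
    - [0,0,-40,0,0,0,240]
    - [0,0,-40,0,0,0,240]
    - [0,0,-10,0,0,0,240]
    - [0,0,0,0,0,0,240]

```text
time_s: 4.9
tcp_pos: [0.6282, 0.0646, 0.1612]
tcp_rot: [0.001, 0.625, 0.78, 0.0]
ft_force: [0.1, -0.1, -1.2]
grip_width: 0.0224
finger_force: 58.7
```

```bash
python3 - <<'E'
from h import *
from station import r
plan(12.6,(.546,.313,.16),(.546,.313,.0225))
c=pickle.load(open('pics/w.pkl','rb'))
f=px2w(c,np.array([(345,298),(215,312)])/1.4,.038);print(f,f.mean(0),np.degrees(np.arctan2(*(f[0]-f[1])[1::-1])))
print(px2w(c,np.array([(391.5,380),(393,290)])/1.4,.0845))
E
```

```text
t 4.9 tcp [0.6282 0.0646 0.1612] yaw 12.6 width 0.0224 turn [ 0.09  0.02 -0.  ]
 -> (0.546, 0.313, 0.16) shift [260.3 -26.1   1.2]
 -> (0.546, 0.313, 0.0225) shift [  0.    0.  137.5]
[[0.59968949 0.03287651 0.038     ]
 [0.50768692 0.00145819 0.038     ]] [0.55368821 0.01716735 0.038     ] 18.854729951562163
[[0.64112202 0.0010564  0.0845    ]
 [0.62908282 0.0605582  0.0845    ]]
```

Call:
servo_tool:
  commands:
    - [20,-2,0,0,0,0,240]
    - [44,-4.4,0,0,0,0,240]
    - [44,-4.4,0,0,0,0,240]
    - [44,-4.4,0,0,0,0,240]
    - [44,-4.4,0,0,0,0,240]
    - [44,-4.4,0,0,0,0,240]
    - [20,-2,0,0,0,0,240]
    - [0,0,30,0,0,0,240]
    - [0,0,40,0,0,0,240]
    - [0,0,30,0,0,0,240]
    - [0,0,20,0,0,0,240]
    - [0,0,8,0,0,0,240]
    - [0,0,0,0,0,0,240]

```text
time_s: 6.52
tcp_pos: [0.5459, 0.3127, 0.0323]
tcp_rot: [-0.0, 0.625, 0.78, -0.0]
ft_force: [0.4, 0.1, 0.1]
grip_width: 0.0223
finger_force: 58.7
```

Call:
servo_tool:
  commands:
    - [0,0,6,0,0,0,240]
    - [0,0,3,0,0,0,240]
    - [0,0,0,0,0,0,240]
    - [0,0,0,0,0,0,90]
    - [0,0,0,0,0,0,90]
    - [0,0,0,0,0,0,90]
    - [0,0,-30,0,0,0,90]
    - [0,0,-45,0,0,0,90]
    - [0,0,-50,0,0,0,90]
    - [-30,2.3,0,0,0,0,90]
    - [-50,3.7,0,0,0,0,70]
    - [-50,3.7,0,0,0,0,70]
    - [-50,3.7,0,0,0,0,70]
    - [-50,3.7,0,0,0,0,70]
    - [-50,3.7,0,0,0,0,70]
    - [-44.6,3.5,0,0,0,0,70]
    - [0,0,0,0,0,0,70]

```text
time_s: 8.65
tcp_pos: [0.6409, -0.0017, 0.1484]
tcp_rot: [0.0, 0.627, 0.779, -0.0]
ft_force: [-0.7, 0.9, 0.9]
grip_width: 0.0622
finger_force: 0.0
```

```bash
python3 - <<'E'
from h import *
plan(12.6,(.6405,.0013,.049),(.6405,.0013,.16),(.552,.269,.16),(.552,.269,.0235))
E
```

```text
t 8.65 tcp [ 0.6409 -0.0017  0.1484] yaw 12.36 width 0.0622 turn [ 0.02  0.03 -0.24]
 -> (0.6405, 0.0013, 0.049) shift [ 3.   0.2 99.4]
 -> (0.6405, 0.0013, 0.16) shift [   0.    0. -111.]
 -> (0.552, 0.269, 0.16) shift [280.6 -28.    0. ]
 -> (0.552, 0.269, 0.0235) shift [  0.    0.  136.5]
```

Call:
servo_tool:
  commands:
    - [0,0,30,0,0,0,70]
    - [0,0,35,0,0,0,70]
    - [0,0,25,0,0,0,70]
    - [0,0,9,0,0,0,70]
    - [0,0,0,0,0,0,70]
    - [0,0,0,0,0,0,240]
    - [0,0,0,0,0,0,240]
    - [0,0,0,0,0,0,240]
    - [0,0,0,0,0,0,240]
    - [0,0,0,0,0,0,240]
    - [0,0,0,0,0,0,240]
    - [0,0,-20,0,0,0,240]
    - [0,0,-40,0,0,0,240]
    - [0,0,-40,0,0,0,240]
    - [0,0,-10,0,0,0,240]
    - [0,0,0,0,0,0,240]
    - [0,0,0,0,0,0,240]

```text
time_s: 10.78
tcp_pos: [0.6391, 0.0014, 0.1571]
tcp_rot: [-0.002, 0.625, 0.78, -0.001]
ft_force: [-0.6, -0.2, -0.7]
grip_width: 0.0224
finger_force: 58.6
```

```bash
python3 - <<'E'
from h import *
plan(12.6,(.552,.269,.16),(.552,.269,.0225))
E
```

```text
t 10.775 tcp [0.6391 0.0014 0.1571] yaw 12.59 width 0.0224 turn [-0.19 -0.07 -0.01]
 -> (0.552, 0.269, 0.16) shift [280.2 -26.6  -2.9]
 -> (0.552, 0.269, 0.0225) shift [  0.    0.  137.5]
```

Call:
servo_tool:
  commands:
    - [20,-2,0,0,0,0,240]
    - [48,-4.6,0,0,0,0,240]
    - [48,-4.6,0,0,0,0,240]
    - [48,-4.6,0,0,0,0,240]
    - [48,-4.6,0,0,0,0,240]
    - [48,-4.6,0,0,0,0,240]
    - [20,-2,0,0,0,0,240]
    - [0,0,30,0,0,0,240]
    - [0,0,40,0,0,0,240]
    - [0,0,35,0,0,0,240]
    - [0,0,20,0,0,0,240]
    - [0,0,8,0,0,0,240]
    - [0,0,2,0,0,0,240]
    - [0,0,0,0,0,0,240]
    - [0,0,0,0,0,0,90]
    - [0,0,0,0,0,0,90]
    - [0,0,0,0,0,0,90]
    - [0,0,-30,0,0,0,90]
    - [0,0,-45,0,0,0,90]
    - [0,0,-50,0,0,0,90]

```text
time_s: 13.28
tcp_pos: [0.5522, 0.2684, 0.1498]
tcp_rot: [-0.0, 0.625, 0.78, -0.001]
ft_force: [1.2, -0.1, 0.5]
grip_width: 0.0554
finger_force: 0.0
```

```bash
python3 - <<'E'
from h import *
# forceps: jaws close across its length axis (19 deg) -> tool y at 109 deg or -71
plan(109,(.5535,.0172,.15),(.5535,.0172,.034))
plan(-71,(.5535,.0172,.15),(.5535,.0172,.034))
from station import r;print(r.read_state()['joint_pos'])
E
```

```text
t 13.275 tcp [0.5522 0.2684 0.1498] yaw 12.59 width 0.0554 turn [-8.000e-02 -8.000e-02 -9.641e+01]
 -> (0.5535, 0.0172, 0.15) shift [ 8.060e+01 -2.379e+02 -2.000e-01]
 -> (0.5535, 0.0172, 0.034) shift [  0.   0. 116.]
t 13.275 tcp [0.5522 0.2684 0.1498] yaw 12.59 width 0.0554 turn [-7.000e-02  8.000e-02  8.359e+01]
 -> (0.5535, 0.0172, 0.15) shift [-8.060e+01  2.379e+02 -2.000e-01]
 -> (0.5535, 0.0172, 0.034) shift [  0.   0. 116.]
[3.31193534e-01 9.02022938e-02 1.71258098e+00 2.52979729e-05
 1.34056620e+00 1.11378449e-01]
```

Call:
servo_tool:
  commands:
    - [0,0,0,0,0,9.3,90]
    - [0,0,0,0,0,9.3,90]
    - [0,0,0,0,0,9.3,100]
    - [0,0,0,0,0,9.3,100]
    - [0,0,0,0,0,9.3,100]
    - [0,0,0,0,0,9.3,100]
    - [0,0,0,0,0,9.3,100]
    - [0,0,0,0,0,9.3,100]
    - [0,0,0,0,0,9.2,100]
    - [-10,30,0,0,0,0,100]
    - [-15,44,0,0,0,0,100]
    - [-15,44,0,0,0,0,100]
    - [-15,44,0,0,0,0,100]
    - [-15,44,0,0,0,0,100]
    - [-10.6,31.9,0,0,0,0,100]
    - [0,0,0,0,0,0,100]
    - [0,0,0,0,0,0,100]

```text
time_s: 15.4
tcp_pos: [0.5541, 0.0178, 0.1493]
tcp_rot: [-0.0, 0.986, 0.165, 0.0]
ft_force: [0.1, 0.9, -0.4]
grip_width: 0.0518
finger_force: 0.0
```

```bash
python3 - <<'E'
from h import *
from station import r
plan(-71,(.5535,.0172,.15),(.5535,.0172,.035))
c=r.capture('wrist');pickle.dump(c,open('pics/w2.pkl','wb'));crop(c,0,0,560,420,1.4,'pics/w2.png')
print(w2px(c,[[.5535,.0172,.038],[.5997,.0329,.038],[.5077,.0015,.038]])*1.4)
E
```

```text
t 15.4 tcp [0.5541 0.0178 0.1493] yaw -71.01 width 0.0518 turn [-0.03 -0.01 -0.01]
 -> (0.5535, 0.0172, 0.15) shift [-0.8  0.4 -0.7]
 -> (0.5535, 0.0172, 0.035) shift [  0.   0. 115.]
[[391.86297886 286.70115987]
 [392.09301478 209.84008212]
 [391.85223918 355.08824531]]
```

View pics/w2.png

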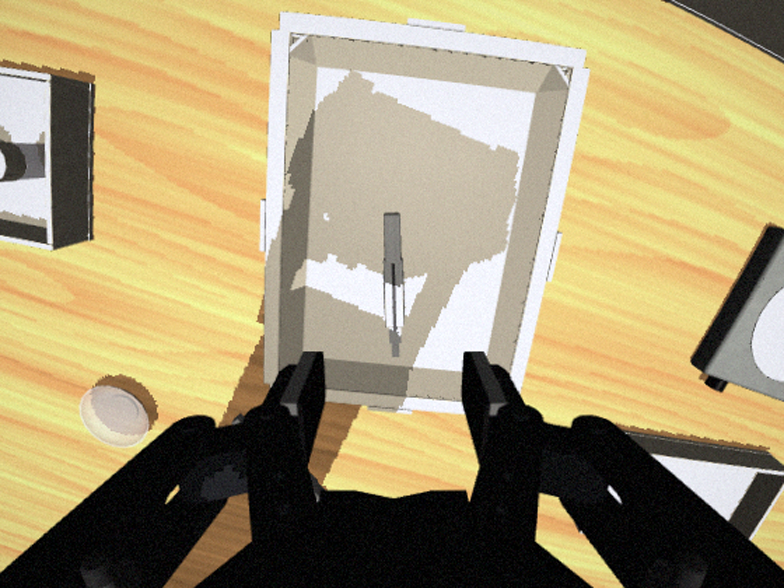

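The forceps run from (392,212) to (395,356), centred on the predicted line, so I'll descend and grasp.

Call:
servo_tool:
  commands:
    - [0,0,30,0,0,0,100]
    - [0,0,40,0,0,0,100]
    - [0,0,28,0,0,0,100]
    - [0,0,12,0,0,0,100]
    - [0,0,4,0,0,0,100]
    - [0,0,0,0,0,0,100]
    - [0,0,0,0,0,0,250]
    - [0,0,0,0,0,0,250]
    - [0,0,0,0,0,0,250]
    - [0,0,0,0,0,0,250]
    - [0,0,0,0,0,0,250]
    - [0,0,0,0,0,0,250]
    - [0,0,0,0,0,0,250]

```text
time_s: 17.08
tcp_pos: [0.5549, 0.0173, 0.0364]
tcp_rot: [0.0, 0.986, 0.165, 0.001]
ft_force: [-1.7, 0.4, 5.6]
grip_width: 0.0095
finger_force: 60.0
```

Call:
servo_tool:
  commands:
    - [0,0,-10,0,0,0,250]
    - [0,0,-30,0,0,0,250]
    - [0,0,-40,0,0,0,250]
    - [0,0,-35,0,0,0,250]
    - [0,0,0,0,0,-8.7,250]
    - [0,0,0,0,0,-8.7,250]
    - [0,0,0,0,0,-8.7,250]
    - [0,0,0,0,0,-8.7,250]
    - [0,0,0,0,0,-8.7,250]
    - [0,0,0,0,0,-8.7,250]
    - [0,0,0,0,0,-8.7,250]
    - [0,0,0,0,0,-8.7,250]
    - [0,0,0,0,0,-8.6,250]
    - [0,0,0,0,0,0,250]

```text
time_s: 18.82
tcp_pos: [0.5539, 0.0174, 0.1502]
tcp_rot: [-0.0, 0.662, 0.749, -0.0]
ft_force: [0.8, -0.7, -1.4]
grip_width: 0.0093
finger_force: 59.3
```

```bash
python3 - <<'E'
from h import *
from station import r
plan(7.2,(.451,-.281,.15),(.451,-.281,.02),(.451,-.281,.0095))
c=r.capture('wrist');crop(c,0,0,560,420,1.4,'pics/w3.png')
print(r.read_state()['finger_force'])
E
```

```text
t 18.825 tcp [0.5539 0.0174 0.1502] yaw 7.09 width 0.0093 turn [-0.02 -0.01 -0.11]
 -> (0.451, -0.281, 0.15) shift [-2.832e+02 -1.395e+02  2.000e-01]
 -> (0.451, -0.281, 0.02) shift [  0.   0. 130.]
 -> (0.451, -0.281, 0.0095) shift [ 0.   0.  10.5]
59.31630492210388
```

View pics/w3.png

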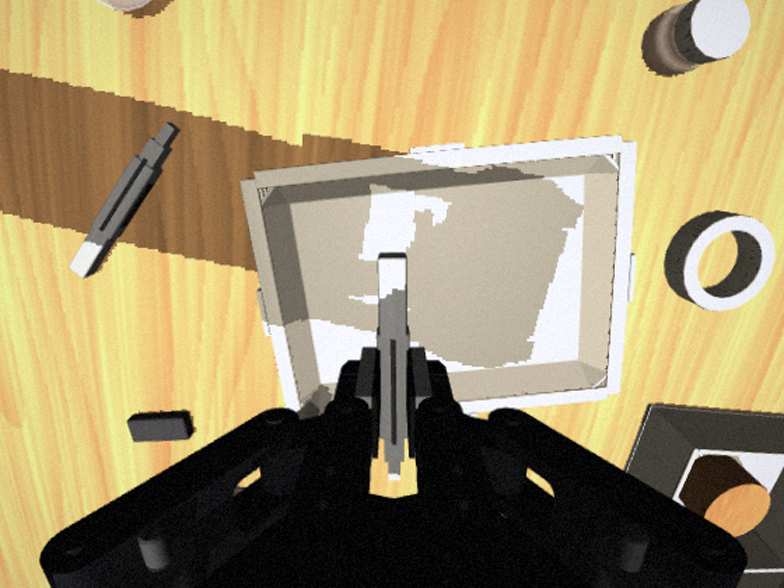

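The forceps are held level and straight in the jaws, from (392,255) to (395,480). Next they go to the tool box.

Call:
servo_tool:
  commands:
    - [-20,-10,0,0,0,0,250]
    - [-41,-20,0,0,0,0,250]
    - [-41,-20,0,0,0,0,250]
    - [-41,-20,0,0,0,0,250]
    - [-41,-20,0,0,0,0,250]
    - [-41,-20,0,0,0,0,250]
    - [-41,-20,0,0,0,0,250]
    - [-17,-9.5,0,0,0,0,250]
    - [0,0,0,0,0,0,250]
    - [0,0,30,0,0,0,250]
    - [0,0,40,0,0,0,250]
    - [0,0,40,0,0,0,250]
    - [0,0,16,0,0,0,250]
    - [0,0,8,0,0,0,250]
    - [0,0,0,0,0,0,250]
    - [0,0,0,0,0,0,250]

```text
time_s: 20.88
tcp_pos: [0.4523, -0.2816, 0.0179]
tcp_rot: [0.001, 0.661, 0.75, 0.0]
ft_force: [0.4, -1.3, -0.5]
grip_width: 0.0094
finger_force: 59.3
```

Call:
servo_tool:
  commands:
    - [0,0,4,0,0,0,250]
    - [0,0,3,0,0,0,250]
    - [0,0,2,0,0,0,250]
    - [0,0,0,0,0,0,250]
    - [0,0,0,0,0,0,250]

```text
time_s: 21.5
tcp_pos: [0.4512, -0.2809, 0.0079]
tcp_rot: [-0.0, 0.661, 0.75, -0.0]
ft_force: [-2.2, 1.8, 4.9]
grip_width: 0.0099
finger_force: 60.0
```

Call:
servo_tool:
  commands:
    - [0,0,0,0,0,0,150]
    - [0,0,0,0,0,0,150]
    - [0,0,0,0,0,0,150]
    - [0,0,-10,0,0,0,150]
    - [0,0,-40,0,0,0,150]
    - [0,0,-50,0,0,0,150]
    - [0,0,-50,0,0,0,150]
    - [0,0,-15,0,0,9.7,100]
    - [0,0,0,0,0,9.7,100]
    - [0,0,0,0,0,9.7,100]
    - [0,0,0,0,0,9.7,100]
    - [0,0,0,0,0,9.8,100]
    - [0,0,0,0,0,0,100]
    - [0,0,0,0,0,0,100]

```text
time_s: 23.25
tcp_pos: [0.4512, -0.2809, 0.1727]
tcp_rot: [0.0, 0.911, 0.413, 0.0]
ft_force: [-0.2, 0.4, 0.5]
grip_width: 0.0516
finger_force: 0.0
```

```bash
python3 - <<'E'
from h import *
from station import r
plan(-41.4,(.502,-.079,.17),(.502,-.079,.059))
c=r.capture('scene');crop(c,150,120,310,200,2.5,'pics/s2.png')
E
```

```text
t 23.25 tcp [ 0.4512 -0.2809  0.1727] yaw -41.27 width 0.0516 turn [ 0.03 -0.    0.13]
 -> (0.502, -0.079, 0.17) shift [185.  -95.4   2.7]
 -> (0.502, -0.079, 0.059) shift [  0.   0. 111.]
```

View pics/s2.png

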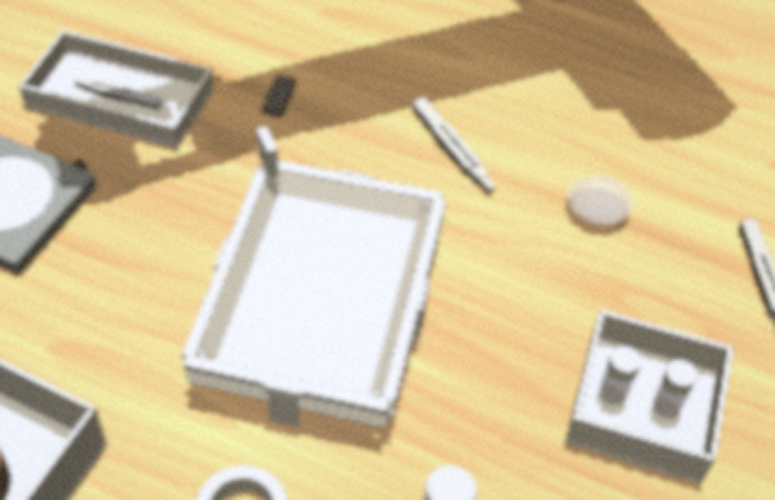

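Both vials stand in the square box at (622,380) and (676,388). The forceps lie in the long box at (125,95), and the tray is still nested. Now I'll move above the lug.

Call:
servo_tool:
  commands:
    - [20,-10,0,0,0,0,100]
    - [36,-19,0,0,0,0,100]
    - [36,-19,0,0,0,0,100]
    - [36,-19,0,0,0,0,100]
    - [36,-19,0,0,0,0,100]
    - [21,-9.4,10,0,0,0,100]
    - [0,0,0,0,0,0,100]
    - [0,0,0,0,0,0,100]

```text
time_s: 24.3
tcp_pos: [0.502, -0.0794, 0.1625]
tcp_rot: [0.0, 0.911, 0.412, -0.0]
ft_force: [-0.3, 0.6, 0.5]
grip_width: 0.0519
finger_force: 0.0
```

```bash
python3 - <<'E'
from h import *
from station import r
plan(-41.4,(.502,-.079,.16),(.502,-.079,.059))
c=r.capture('wrist');pickle.dump(c,open('pics/w4.pkl','wb'));crop(c,0,0,560,420,1.4,'pics/w4.png')
print(w2px(c,[[.502,-.079,.089],[.5136,-.0677,.089],[.4917,-.0902,.089],[.6758,.1173,.053]])*1.4)
E
```

```text
t 24.3 tcp [ 0.502  -0.0794  0.1625] yaw -41.37 width 0.0519 turn [0.02 0.02 0.03]
 -> (0.502, -0.079, 0.16) shift [ 0.4 -0.3  2.5]
 -> (0.502, -0.079, 0.059) shift [  0.   0. 101.]
[[ 390.04901211  303.68647497]
 [ 392.26256452  275.51219695]
 [ 389.53657493  329.13878313]
 [ 390.92267524 -210.04008969]]
```

View pics/w4.png

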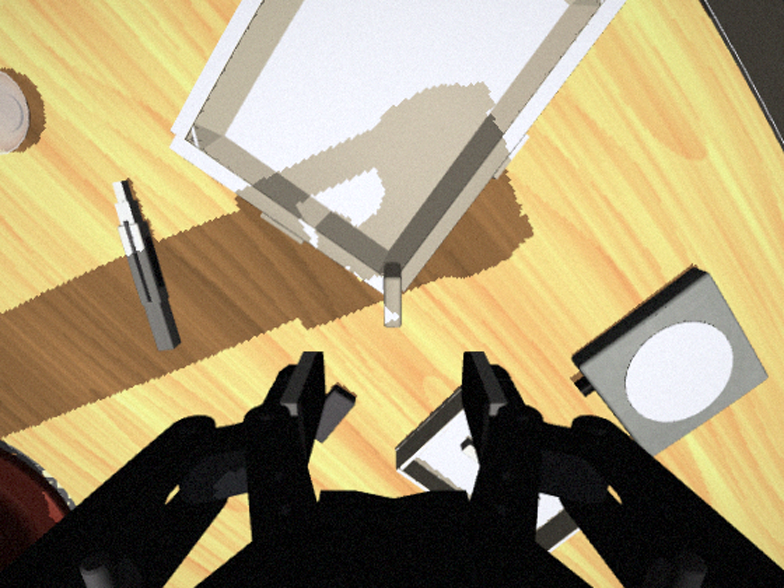

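The lug top is upright and aligned, from (392,276) to (392,327), about 1 mm off the prediction. I'll descend and grip it.

Call:
servo_tool:
  commands:
    - [1,1,30,0,0,0,100]
    - [0,0,35,0,0,0,100]
    - [0,0,25,0,0,0,100]
    - [0,0,10,0,0,0,100]
    - [0,0,1,0,0,0,100]
    - [0,0,0,0,0,0,100]
    - [0,0,0,0,0,0,250]
    - [0,0,0,0,0,0,250]
    - [0,0,0,0,0,0,250]
    - [0,0,0,0,0,0,250]
    - [0,0,0,0,0,0,250]
    - [0,0,0,0,0,0,250]
    - [0,0,0,0,0,0,250]

```text
time_s: 25.98
tcp_pos: [0.5031, -0.0785, 0.0621]
tcp_rot: [-0.001, 0.911, 0.412, -0.0]
ft_force: [-3.3, 2.7, 5.5]
grip_width: 0.0091
finger_force: 59.7
```

Gripped at 9.1 mm. Next is the peel: each row turns the tool −0.96° about its y axis, pivoting on the far corner.

Call:
servo_tool:
  commands:
    - [0.5,0,-4,0,-0.96,0,250]
    - [0.5,0,-4,0,-0.96,0,250]
    - [0.5,0,-4,0,-0.96,0,250]
    - [0.5,0,-4,0,-0.96,0,250]
    - [0.5,0,-4,0,-0.96,0,250]
    - [0.5,0,-4,0,-0.96,0,250]
    - [0.5,0,-4,0,-0.96,0,250]
    - [0.5,0,-4,0,-0.96,0,250]
    - [0.5,0,-4,0,-0.96,0,250]
    - [0.5,0,-4,0,-0.96,0,250]
    - [0.5,0,-4,0,-0.96,0,250]
    - [0,0,0,0,0,0,250]
    - [0,0,0,0,0,0,250]
    - [0,0,0,0,0,0,250]

```text
time_s: 27.72
tcp_pos: [0.5094, -0.0726, 0.106]
tcp_rot: [0.039, 0.907, 0.41, -0.085]
ft_force: [-5.6, -2.4, 2.3]
grip_width: 0.009
finger_force: 59.6
```

```bash
python3 - <<'E'
from h import *
from station import r
plan(-41.4,(.503,-.079,.2))
c=r.capture('scene');crop(c,170,120,260,180,3,'pics/s3.png')
E
```

```text
t 27.725 tcp [ 0.5094 -0.0726  0.106 ] yaw -41.4 width 0.009 turn [ 0.02 10.7   0.  ]
 -> (0.503, -0.079, 0.2) shift [ -9.   -0.5 -94. ]
```

View pics/s3.png

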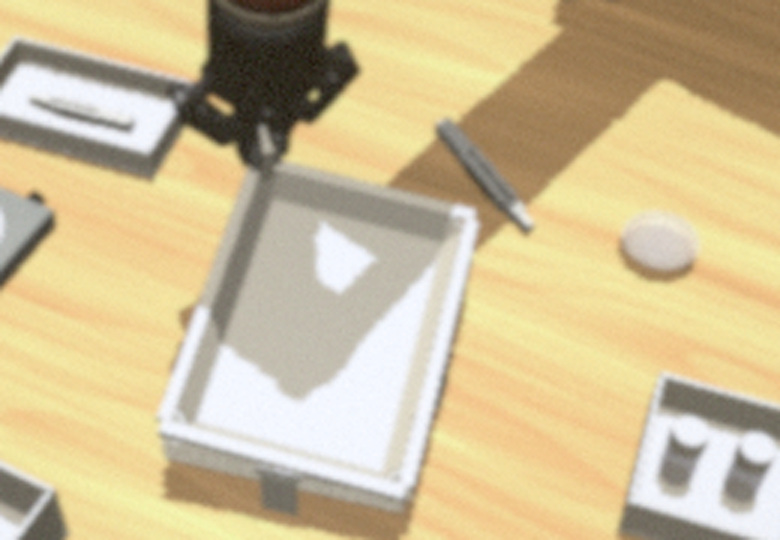

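The tray is tilted 10.7° at the lug, at (262,165), and its far corner is still in the stack near (405,495). Now I'll lift it clear and level it.

Call:
servo_tool:
  commands:
    - [-1.5,0,-5,0,0,0,250]
    - [-2,0,-8,0,0,0,250]
    - [-2,0,-10,0,0,0,250]
    - [-2.6,0,-14,0,0,0,250]
    - [-2.8,0,-15,0,0,0,250]
    - [-2,0,-10,0,0,0,250]
    - [0,0,0,0,1.7,0,250]
    - [0,0,0,0,1.8,0,250]
    - [0,0,0,0,1.8,0,250]
    - [0,0,0,0,1.8,0,250]
    - [0,0,0,0,1.8,0,250]
    - [0,0,0,0,1.8,0,250]
    - [0,0,0,0,0,0,250]
    - [0,0,0,0,0,0,250]
    - [0,0,0,0,0,0,250]

```text
time_s: 29.65
tcp_pos: [0.5087, -0.0729, 0.1679]
tcp_rot: [-0.001, 0.911, 0.412, 0.001]
ft_force: [-0.3, -0.3, -1.5]
grip_width: 0.0089
finger_force: 59.1
```

```bash
python3 - <<'E'
from h import *
plan(-41.4,(.534,-.388,.155))
E
```

```text
t 29.65 tcp [ 0.5087 -0.0729  0.1679] yaw -41.38 width 0.0089 turn [-0.   -0.14  0.02]
 -> (0.534, -0.388, 0.155) shift [-219.6  227.4   12.9]
```

Call:
servo_tool:
  commands:
    - [-8,8,0,0,0,0,250]
    - [-15,15,0,0,0,0,250]
    - [-20,21,0,0,0,0,250]
    - [-22,23,0,0,0,0,250]
    - [-22,23,0,0,0,0,250]
    - [-22,23,0,0,0,0,250]
    - [-22,23,0,0,0,0,250]
    - [-22,23,0,0,0,0,250]
    - [-22,23,0,0,0,0,250]
    - [-20,21,0,0,0,0,250]
    - [-15,15,3,0,0,0,250]
    - [-8,8,3,0,0,0,250]
    - [0,0,0,0,0,0,250]
    - [0,0,0,0,0,0,250]
    - [0,0,0,0,0,0,250]
    - [0,0,0,0,0,0,250]
    - [0,0,0,0,0,0,250]
    - [0,0,0,0,0,0,250]

```text
time_s: 31.9
tcp_pos: [0.5339, -0.3858, 0.1614]
tcp_rot: [-0.001, 0.911, 0.412, 0.001]
ft_force: [0.1, 0.3, -1.2]
grip_width: 0.009
finger_force: 59.1
```

```bash
python3 - <<'E'
from h import *
from station import r
plan(-41.4,(.534,-.388,.155))
s=r.capture('scene');t=r.capture('top')
crop(s,60,80,400,260,1,'pics/a.png');crop(t,270,120,190,180,1,'pics/b.png')
a=cv2.imread('pics/a.png');b=cv2.imread('pics/b.png')
a=cv2.resize(a,(400,260));b=cv2.resize(b,None,fx=2.1,fy=2.1)
m=np.zeros((400,800,3),np.uint8);m[:260,:400]=a;m[:378,400:799]=b[:378,:399]
cv2.imwrite('pics/m.png',m)
E
```

```text
t 31.9 tcp [ 0.5339 -0.3858  0.1614] yaw -41.39 width 0.009 turn [-0.   -0.14  0.01]
 -> (0.534, -0.388, 0.155) shift [-1.6  1.5  6.4]
```

View pics/m.png

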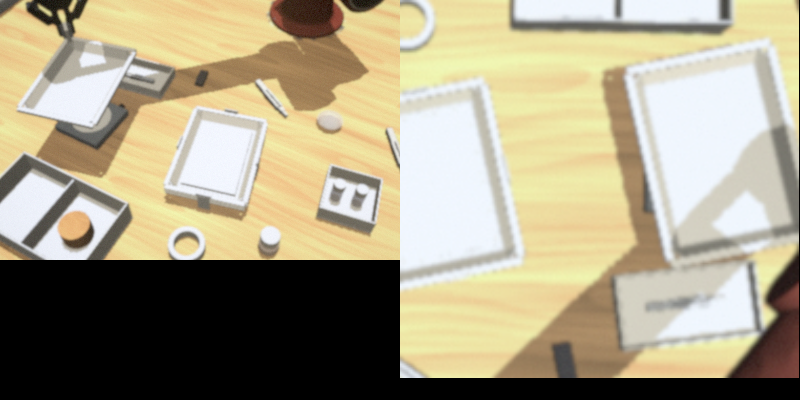

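The left half shows the tray held above the plate, the vials and forceps in their boxes, and the lower stack in place. The right half has tray rim corners at (628,70), (772,42) and (672,262). I'll check the centring and level, then hand in.

```bash
python3 - <<'E'
from h import *
from station import r
c=pickle.load(open('pics/top.pkl','rb'))
f=lambda p:(np.array(p)-[400,0])/2.1+[270,120]
q=px2w(c,f([(628,70),(772,42),(672,262)]),.152);ctr=(q[1]+q[2])/2
print(ctr,np.linalg.norm(q[0]-q[1]),np.linalg.norm(q[0]-q[2]))
s=r.read_state();print(s['ft_force'],np.abs(s['dq']).max())
if np.hypot(*(ctr[:2]-[.6165,-.2914]))<.02: print(r.job_done())
E
```

```text
[ 0.61655508 -0.29188598  0.152     ] 0.16166151194893053 0.21290575155860123
[ 0.00510417  0.08874815 -1.76529713] 0.0014916133137246172
the job is handed in; nothing more can be done
None
```

The job is handed in: both vials are in the square box, the forceps lie flat in the long box, and the gripper is holding the peeled tray centred about 11 cm above the light plate; the hand-in returned no verdict.

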